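# Run a plank out to the scriber and hold it there

## Robot

A 6-joint arm with a two-finger parallel gripper is mounted at the origin on the work surface; the furniture and walls round the work are solid. World frame = base frame: x ahead of the robot, y to its left, z up, the work surface at z = 0. Lengths are in m, angles in degrees, forces in N, time in s.
With the tool pointing down it reaches from about 0.25 to 0.725 m from the base axis. Payload 9.7 kg.
Tool frame: the origin (TCP) lies midway between the tips of the shut fingers; the grasp point (between the pads) lies 19 mm behind it; z points along the fingers, y is the line along which they close (so a half turn about z gives the same grasp; the last joint's range is limited). The gripper opens to 85 mm and grips with 20 to 120 N. Pads are 22 mm wide; open, the fingers measure 114 mm over their backs; the gripper's body (76 mm by 85 mm) begins 54 mm behind the grasp point. The pads swing forward as they close: fully open they stand 13 mm farther back than shut.
Start: joints at [-74.427, 4.979, 10.078, 95.1, 0, 90], TCP at [0.148, -0.53, 0.231] pointing down, gripper open.
Joint ranges: [-179.16, 179.16], [-48.56, 103.87], [-65.8, 70.77], [-126.05, 130.52], [-82.76, 87.17], [-180, 180]. Speed limits (degrees/s): [127.2, 127.2, 147.25, 180, 180, 180].

## Interface

Orientations are given as [roll, pitch, yaw] about the fixed x, y, z axes, in that order (R = Rz(yaw) Ry(pitch) Rx(roll)).
In Python, from workcell import * gives the robot as it stands.
- The arm moves only by the tool servo_tool, never from a script. Its argument "moves" is a list of rows, each a list of 4 numbers: the shift along the world's x, y, z in fractions of the full range, 1 being 80 cm, then the turn about the world's z in a scale on which 1.0 is 2 rad. A call has 1 to 20 rows; each row is the pose to reach, as a shift and turn from the pose commanded when the call began; what a row does not reach only later rows make up. A row lasts 1/12 s, in which the tool goes at most 41.7 mm and 7.16 degrees, less where a joint would pass 70% of its speed; a pose out of reach is approached as far as the arm can. A call with a gripper value outside its range is refused whole. "claw" is the closure, from 0 (fully open) to 1 (shut), set as the call begins (left out, the last holds). The fingers move at their own pace and stop on an object; "force" is the grip in N (left out, the last holds). Time passes only in rows, so rows that repeat a pose let the fingers close. It gives the time, the measured TCP pose, the force, the opening and the grip force at its end, in the units of the state.
- get_obs(): the state, without advancing time (a new reading comes with each control period).
- camera(name): name is "side" or "top" or "wrist"; returns the picture (480x640x3 uint8, red, green, blue); there is no depth.
- get_calibration(name): a dict with "fx", "fy", "cx", "cy" (pixels), "rvec" (rotation vector, rad) and "tvec" (3), from world to camera coordinates, as OpenCV has them; the wrist camera has in their place "tool_from_camera" (4x4, takes a point from camera to tool coordinates, whose origin is the TCP and whose axes are the flange's). Camera axes: x right, y down, z forward; pixel columns grow to the right and rows downward; lengths in m; the calibration is good to about 2 mm. A picture is of the moment at which its call begins: read the wrist's pose just before it. get_calibration takes no time and is no camera call.
- job_done(): hands the job in; it is judged then, once.
The state is a dict: "time": time; "q": joint angles; "qd": joint speeds; "joint_efforts": joint torques, N m; "ee_pos": TCP position; "tcp_rot": TCP orientation; "wrist_force": force on the tool from outside, world axes, zero at the start; "torque": the same for the moment, N m; "opening": finger opening in m; "grasp_force": force on a finger pad.
Only numpy, scipy, OpenCV 4.12 (cv2) and the standard library are available. Lean on these libraries where they do the work, as an engineer would, in place of code of your own. Each camera call takes 0.05 s, during which the arm holds its last target. There are 200 camera calls.

## Task

The wooden plank lying on the narrow grey rest has to be marked for trimming: slide it outward along the rest, without lifting it off, until its outer end is level with the point of the scriber on the surface gauge. By then more than half of it hangs over, so keep hold of its tail, straight along the rest and level, and finish still holding it down on the rest. Do not let it tip or touch the gauge, and leave the other things on the bench where they are.

Things in the scene. Friction and masses are not known exactly. Their poses are not given: they have to be found in the camera images.
- plank: plain wooden plank, 320 long x 50 wide x 18 mm thick, about 0.3 kg (0.2 to 0.45), loose, lying flat on the rest. Origin at the centre of its underside; x lengthwise to the outer end (nearer the gauge), z up; the tail is the -x end. At the start it lies within 3 mm and 0.04 rad of the rest's centre line and hangs over both ends of the rail, balanced safely
- plank_end (a point): middle of the plank's outer end face (plank frame x = +160 mm, half the thickness up); axes as the plank's
- rest: grey steel rest fixed to the bench, 80 mm high: top rail 140 long (x) x 30 wide (y) x 12 mm, narrower than the plank so fingers can straddle the plank above it, on a 16 mm web and a foot 140 x 110 x 10. Origin: centre of the foot's underside, on the bench; x along the rail, outward (to the robot's right), rail ends at x = +-70 mm; y away from the robot; the plank slides at z = 80 mm
- gauge: surface gauge fixed to the bench beyond the overhang: round dark foot 56 wide x 20 mm high, column 10 mm thick to 135 mm high, level scriber pointing at the plank's path. Origin at the centre of the foot's underside; axes parallel to the rest's
- gauge_point (a point): sharp tip of the scriber, 45 mm from the column axis along the gauge's -y, 89 mm above the bench (half the plank's thickness), about 15 mm beside the plank's path and 185 to 225 mm beyond the rail's outer edge; axes as the rest's. The plank's end shall come level with it along x
- spool: bystander: wooden thread spool, 38 mm wide, 50 high, standing on the bench beside the overhang; leave it alone; origin at the centre of its underside
- heel_block: bystander: flat black rubber heel blank, 64 x 60 x 14, on the bench under the overhang; leave it alone; origin at the centre of its underside
- tack_tin: bystander: shallow round tin of tacks, 61 wide, 22 high, beyond the rest; leave it alone; origin at the centre of its underside
- glue_tin: bystander: round tin, 74 wide, 72 high, beyond the rest; leave it alone; origin at the centre of its underside
- wedge: bystander: wooden wedge, 36 x 120 x 30, on the left near the robot; leave it alone; origin at the centre of its underside
Things that resemble listed ones, but are neither listed nor needed, are in the scene too. Leave any green look-alike of the gauge alone.

How it is judged (in metres and radians):
At the end, for the whole second after the job is handed in: The plank's end is within 6 mm of the scriber's point along the rest and 15 mm of its centre line; the plank is parallel to it (0.08 rad), level (0.05 rad), on the rail (height to 6 mm, over 0.5 N), clear of the gauge, still, and held by the fingers with over 1 N (x of plank_end in the frame of gauge_point between -0.006 and 0.006 m and y of plank_end in the frame of rest between -0.015 and 0.015 m and angle between the x axis of plank and the x axis of rest, either way round below 0.08 rad and angle between plank's own z axis and vertical below 0.05 rad and z of plank in the frame of rest between 0.074 and 0.086 m and contact force between plank and rest above 0.5 N and contact force between the fingers and plank above 1 N and contact force between plank and gauge below 0.2 N and linear speed of plank below 0.01 m/s); the arm keeps its last pose, push and grip.
It fails at once if the plank tips (angle between plank's own z axis and vertical above 0.2 rad).
It fails at once if the plank is lifted off the rest (z of plank in the frame of rest above 0.1 m).
It fails at once if the plank strikes the gauge (contact force between plank and gauge above 2 N).
It fails at once if a bystander is disturbed (distance of any of spool, heel_block, tack_tin, glue_tin, wedge from where it was at the start of the episode above 0.025 m).
It also fails if it takes over 32 s, if anything falls off the work surface, if the arm or the gripper's body presses on something with over 40 N, if the wrist force passes 120 N, or if a joint passes its speed limit or range.

## Working session

There is one attempt and no reset: what is moved stays moved. The work goes in short steps, Python scripts to look and compute and a tool call to move; the robot and the scene stay as the last step left them, time stands still between calls to the robot, and variables do not carry over. Pictures are saved under pics/ and viewed, at most 10 in all, crops included, and the job is handed in when it is done.

Besides the shell and the picture viewer there is one more tool, called after ">>>" in YAML: its name, and indented under it one key for each argument. servo_tool: Moves the arm, as the interface text tells. Its arguments: {"type":"object","properties":{"moves":{"type":"array","items":{"type":"array","items":{"type":"number"}}},"claw":{"type":"number"},"force":{"type":"number"}},"required":["moves"]}

```bash
mkdir -p pics
cat > h.py <<'E'
from workcell import *
import numpy as np, cv2
def ray(n,u,v):
    c=get_calibration(n);R=cv2.Rodrigues(np.array(c["rvec"],float))[0];t=np.array(c["tvec"],float).ravel()
    d=R.T@np.array([(u-c["cx"])/c["fx"],(v-c["cy"])/c["fy"],1.]);return -R.T@t,d
def onz(n,u,v,z):
    o,d=ray(n,u,v);return o+d*(z-o[2])/d[2]
def proj(n,p):
    c=get_calibration(n);K=np.array([[c["fx"],0,c["cx"]],[0,c["fy"],c["cy"]],[0,0,1.]])
    return cv2.projectPoints(np.array(p,float).reshape(-1,1,3),np.array(c["rvec"],float),np.array(c["tvec"],float),K,None)[0].reshape(-1,2)
def tri(a,b):
    (o1,d1),(o2,d2)=ray(*a),ray(*b);s=np.linalg.lstsq(np.c_[d1,-d2],o2-o1,rcond=None)[0]
    p,q=o1+s[0]*d1,o2+s[1]*d2;return (p+q)/2,np.linalg.norm(p-q)
E
python3 - <<'E'
from h import *
for n in("top","side"):
    cv2.imwrite(f"pics/{n}0.png",camera(n)[:,:,::-1]); print(n,get_calibration(n), ray(n,320,240))
print(get_obs())
E
```

```text
top {'fx': 468.8514170222127, 'fy': 468.8514170222127, 'cx': 330.29220853717277, 'cy': 235.5979749011416, 'rvec': array([ 2.10057526, -2.12786411,  0.18951243]), 'tvec': array([-0.04148158,  0.59143374,  0.97982362])} (array([ 0.39260448, -0.06189047,  1.07405783]), array([ 0.18229161,  0.03440873, -0.98293227]))
side {'fx': 460.12813800792895, 'fy': 460.12813800792895, 'cx': 316.85240758257487, 'cy': 231.52167876100512, 'rvec': array([ 2.2393274 ,  0.04247011, -0.00734736]), 'tvec': array([-0.56766161,  0.0349897 ,  1.07420219])} (array([ 0.58802355, -0.80184552,  0.69903248]), array([-0.01283401,  0.77304121, -0.63453045]))
{'time': 0.1, 'q': array([-7.44260884e+01,  5.00932229e+00,  1.00383320e+01,  9.50977553e+01,
        1.11132609e-03,  8.99984338e+01]), 'qd': array([ 0.08668684, -0.06936364,  0.05030712,  0.00901238,  0.0815529 ,
       -0.02380014]), 'joint_efforts': array([ 1.60996606e-04, -5.21560335e+01,  4.65654588e+01,  1.59210985e-02,
        3.26383690e-05, -9.64994484e-08]), 'ee_pos': array([ 0.14761777, -0.52961781,  0.23063484]), 'tcp_rot': array([-1.79931254e+02, -1.11320441e-03,  1.55754764e+01]), 'wrist_force': array([ 0.33270414, -0.2898948 , -0.30276464]), 'torque': array([ 0.00023649, -0.00208733, -0.04538089]), 'grasp_force': 0.0, 'opening': 0.08545296931134133}
```

View pics/top0.png

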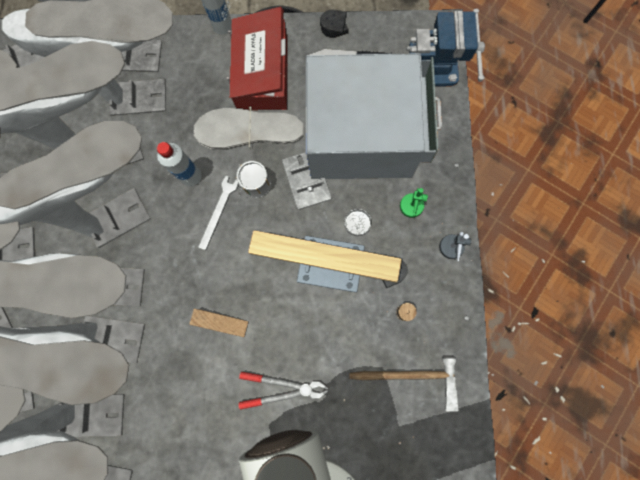

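View pics/side0.png

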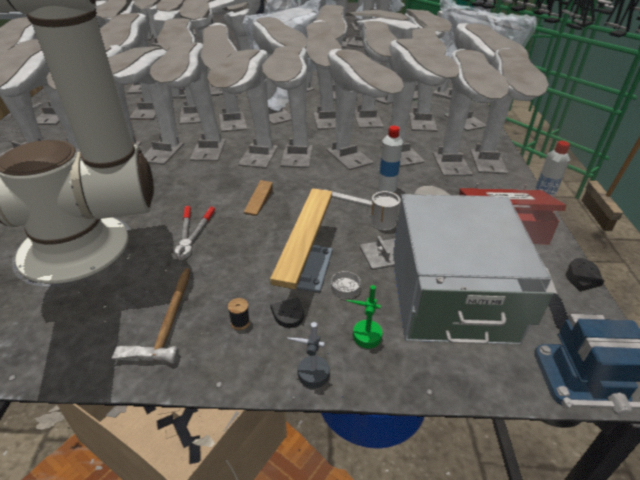

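The top view shows the plank from (250,242) to (400,270) over the rest. There are two gauges: a grey one (top 455,245; side 313,370, tip near 289,339) and a green one (top 413,203; side 367,330). The grey one fits, since it is dark and lies beyond the plank's end, and the green one is the look-alike.

Run:
```python
from h import *
T=cv2.imread("pics/top0.png");S=cv2.imread("pics/side0.png")
a=cv2.resize(T[215:275,425:485],(400,400),interpolation=2);b=cv2.resize(S[310:400,270:360],(400,400),interpolation=2)
cv2.imwrite("pics/g.png",np.hstack([a,b]))
for n,I,box in(("top",T,(240,225,410,290)),("side",S,(262,180,340,295))):
    x0,y0,x1,y1=box;h=cv2.cvtColor(I,cv2.COLOR_BGR2HSV)[y0:y1,x0:x1]
    m=cv2.inRange(h,(12,70,130 if n=="top" else 175),(30,255,255))
    c=max(cv2.findContours(m,0,2)[0],key=cv2.contourArea)+np.array([x0,y0])
    r=cv2.boxPoints(cv2.minAreaRect(c));q=cv2.approxPolyDP(c,4,True).reshape(-1,2)
    print(n,r.tolist(),q.tolist())
    P=np.array([onz(n,*p,.098) for p in q]);print(P.round(4).tolist())
    W=np.array([onz(n,*p,.098)[:2] for p in c.reshape(-1,2)],np.float32);print(cv2.minAreaRect(W))
# rest foot in top view
h=cv2.cvtColor(T,cv2.COLOR_BGR2HSV);print(h[285,330],h[283,310],h[300,330],h[243,320])
```

```text
top [[247.59854125976562, 253.0676727294922], [252.27108764648438, 229.00408935546875], [401.4989929199219, 257.98040771484375], [396.8264465332031, 282.0439758300781]] [[251, 237], [248, 251], [397, 280], [400, 258], [259, 231]]
[[0.5822, 0.1189, 0.098], [0.5521, 0.1247, 0.098], [0.4868, -0.1872, 0.098], [0.5329, -0.1953, 0.098], [0.595, 0.1021, 0.098]]
((0.5405604243278503, -0.03586919605731964), (0.32007452845573425, 0.05188522860407829), 78.20427703857422)
side [[270.24658203125, 277.65753173828125], [313.123291015625, 183.32876586914062], [335.0479736328125, 193.29452514648438], [292.1712646484375, 287.623291015625]] [[330, 191], [311, 190], [271, 278], [295, 281]]
[[0.5944, 0.1145, 0.098], [0.5493, 0.1167, 0.098], [0.4877, -0.1854, 0.098], [0.5329, -0.1914, 0.098]]
((0.5416541695594788, -0.03468179702758789), (0.318525493144989, 0.04860004037618637), 78.16804504394531)
[ 99  32 183] [ 99  29 165] [ 25  11 135] [ 20  78 204]
```

View pics/g.png

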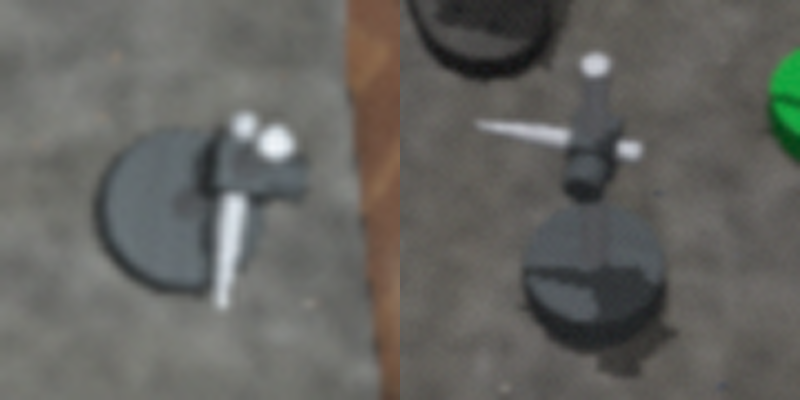

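Run:
```python
from h import *
T=cv2.imread("pics/top0.png");S=cv2.imread("pics/side0.png")
tip,e=tri(("top",457.9,260.3),("side",286.8,337.5));print("tip",tip,e,onz("top",457.9,260.3,.089),onz("side",286.8,337.5,.089))
h=cv2.cvtColor(T,cv2.COLOR_BGR2HSV)
m=np.zeros(h.shape[:2],np.uint8);m[228:298,292:372]=cv2.inRange(h,(90,22,100),(115,90,255))[228:298,292:372]
m=cv2.morphologyEx(m,2,np.ones((2,2)))
pts=np.argwhere(m>0)[:,::-1]
W=np.array([onz("top",*p,.010)[:2] for p in pts],np.float32);print(len(pts));r=cv2.minAreaRect(W);print(r)
print([ [np.round(c,4).tolist(), proj("top",[*c,.01])[0].round().tolist()] for c in cv2.boxPoints(r)])
v=cv2.resize(T[222:302,240:410],(0,0),fx=4,fy=4,interpolation=2)
for c in cv2.boxPoints(r): cv2.circle(v,tuple(int(k) for k in (proj("top",[*c,.01])[0]-[240,222])*4+2),4,(0,0,255),1)
cv2.imwrite("pics/r.png",v)
hg=cv2.cvtColor(T,cv2.COLOR_BGR2HSV)
for nm,p,z in(("spool",(407,312),.05),("tack",(357,222),.022),("heel",(392,278),.014),("wedge",(219,321),.03),("gauge foot",(452,246),.02)): print(nm,onz("top",*p,z).round(3))
```

```text
tip [ 0.52769929 -0.31742901  0.09163972] 0.0009655658221336893 [ 0.52758608 -0.31821084  0.089     ] [ 0.52790533 -0.3151889   0.089     ]
1293
((0.5331894159317017, -0.05026139318943024), (0.13787925243377686, 0.10856994241476059), 79.52352142333984)
[[[0.4672999978065491, -0.10819999873638153], [357.0, 293.0]], [[0.5740000009536743, -0.12790000438690186], [365.0, 246.0]], [[0.5990999937057495, 0.007699999958276749], [306.0, 236.0]], [[0.49230000376701355, 0.027400000020861626], [297.0, 283.0]]]
spool [ 0.422 -0.212  0.05 ]
tack [ 0.629 -0.11   0.022]
heel [ 0.5   -0.187  0.014]
wedge [0.408 0.198 0.03 ]
gauge foot [ 0.57  -0.325  0.02 ]
```

View pics/r.png

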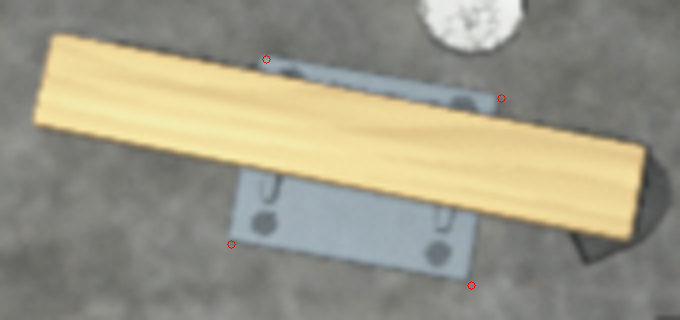

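The crop confirms the grey gauge's scriber tip at (0.528,-0.317). Its measured height is 0.0916 against the 0.089 given. The rail centre is (0.533,-0.050), which puts the tip 192 mm past the rail edge, so the numbers are consistent. Next is moving above the tail.

Careful with the scale: shifts go in shares of 80 cm and turns go in shares of 2 rad. That gives: 63.1 cm is 0.7888, 61.5 cm is 0.7688, 0.72 rad is 0.36.

>>> servo_tool:
  moves:
    - [0.025, 0.0375, 0, 0.03]
    - [0.05, 0.075, 0, 0.06]
    - [0.0813, 0.1188, 0, 0.09]
    - [0.1125, 0.1625, 0, 0.12]
    - [0.1375, 0.2063, 0, 0.15]
    - [0.1688, 0.25, 0, 0.18]
    - [0.2, 0.2938, 0, 0.21]
    - [0.225, 0.3375, 0, 0.24]
    - [0.2563, 0.3813, 0, 0.27]
    - [0.2875, 0.425, 0, 0.3]
    - [0.3125, 0.4688, 0, 0.33]
    - [0.3438, 0.5125, 0, 0.36]
    - [0.375, 0.5563, 0, 0.39]
    - [0.4, 0.6, 0, 0.42]
    - [0.4313, 0.6438, 0, 0.45]
    - [0.4625, 0.6875, 0, 0.48]
    - [0.4938, 0.7313, 0, 0.51]
    - [0.5125, 0.7688, 0, 0.53]
    - [0.5275, 0.7888, 0, 0.545]
    - [0.5275, 0.7888, 0, 0.545]
  claw: 0

```text
time: 1.77
ee_pos: [0.5711, 0.1048, 0.2293]
tcp_rot: [-179.9, 0.0, 78.3]
wrist_force: [1.3, -0.2, 0.2]
opening: 0.0853
grasp_force: 0.0
```

To row units: -8 cm is -0.1, -7 cm is -0.0875.

>>> servo_tool:
  moves:
    - [0, 0, -0.0125, 0]
    - [0, 0, -0.0375, 0]
    - [0, 0, -0.0625, 0]
    - [0, 0, -0.0875, 0]
    - [0, 0, -0.1, 0]
    - [0, 0, -0.1, 0]
    - [0, 0, -0.1, 0]

```text
time: 2.35
ee_pos: [0.5692, 0.1004, 0.1514]
tcp_rot: [-180.0, 0.0, 78.0]
wrist_force: [-0.7, -0.6, 0.1]
opening: 0.0855
grasp_force: 0.0
```

To row units: -7.9 cm is -0.0988, -7 cm is -0.0875.

>>> servo_tool:
  moves:
    - [0, 0, -0.0125, 0]
    - [0, 0, -0.0313, 0]
    - [0, 0, -0.05, 0]
    - [0, 0, -0.0688, 0]
    - [0, 0, -0.0875, 0]
    - [0, 0, -0.0988, 0]
    - [0, 0, -0.0988, 0]
    - [0, 0, -0.0988, 0]

```text
time: 3.02
ee_pos: [0.5697, 0.1012, 0.0726]
tcp_rot: [180.0, -0.0, 78.0]
wrist_force: [-1.0, -0.6, 0.8]
opening: 0.0853
grasp_force: 0.0
```

>>> servo_tool:
  moves:
    - [0, 0, 0, 0]
    - [0, 0, 0, 0]
    - [0, 0, 0, 0]
    - [0, 0, 0, 0]
    - [0, 0, 0, 0]
    - [0, 0, 0, 0]
    - [0, 0, 0, 0]
    - [0, 0, 0, 0]
    - [0, 0, 0, 0]
    - [0, 0, 0, 0]
    - [0, 0, 0, 0]
    - [0, 0, 0, 0]
  claw: 1
  force: 40

```text
time: 4.02
ee_pos: [0.5701, 0.1013, 0.0728]
tcp_rot: [179.9, -0.0, 78.0]
wrist_force: [0.3, 0.7, 5.6]
opening: 0.0492
grasp_force: 48.9
```

Run:
```python
from h import *
a=camera("top");b=camera("side");cv2.imwrite("pics/c.png",np.hstack([cv2.resize(a[190:310,230:390],(400,300)),cv2.resize(b[150:300,240:440],(400,300))])[:,:,::-1])
print(get_obs())
```

```text
{'time': 4.1167, 'q': array([ 1.00805834e+01,  8.70734804e+00, -3.35436001e+00,  7.78662723e+01,
       -2.97511969e-03,  1.12043563e+02]), 'qd': array([-0.01178708,  0.01653593,  0.06000247,  0.05184547,  0.0075579 ,
        0.07700639]), 'joint_efforts': array([ -0.47692498, -53.05064321,  43.24711919,   0.41292943,
         0.08893601,   0.06929637]), 'ee_pos': array([0.57009158, 0.10133443, 0.07285043]), 'tcp_rot': array([ 1.79932128e+02, -2.42721731e-02,  7.80370326e+01]), 'wrist_force': array([0.14976038, 0.76380154, 5.28391589]), 'torque': array([-0.13357321, -0.11677364,  0.09947345]), 'grasp_force': 48.915778398513794, 'opening': 0.04893482473571953}
```

View pics/c.png

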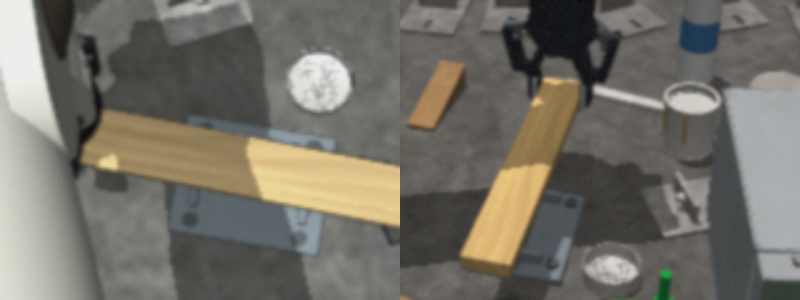

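The plank is gripped squarely at the tail (crop: fingers on both sides of the tail end, plank level). There is a slight downward push, so I'll relieve it a bit and slide outward.

To row units: -5 cm is -0.0625, -2.5 cm is -0.0313, 0.02 rad is 0.01.

>>> servo_tool:
  moves:
    - [0, 0, 0.0006, 0]
    - [0, -0.0013, 0.0006, 0]
    - [-0.0013, -0.0038, 0.0006, 0]
    - [-0.0019, -0.0075, 0.0006, 0]
    - [-0.0025, -0.0113, 0.0006, 0.001]
    - [-0.0038, -0.0163, 0.0006, 0.002]
    - [-0.005, -0.0213, 0.0006, 0.003]
    - [-0.0063, -0.0263, 0.0006, 0.004]
    - [-0.0075, -0.0313, 0.0006, 0.005]
    - [-0.0088, -0.0363, 0.0006, 0.006]
    - [-0.01, -0.0413, 0.0006, 0.007]
    - [-0.0113, -0.0463, 0.0006, 0.008]
    - [-0.0125, -0.0513, 0.0006, 0.009]
    - [-0.0138, -0.0563, 0.0006, 0.01]
    - [-0.015, -0.06, 0.0006, 0.01]
    - [-0.015, -0.0625, 0.0006, 0.01]
    - [-0.015, -0.0625, 0.0006, 0.01]

```text
time: 5.53
ee_pos: [0.5579, 0.0513, 0.0735]
tcp_rot: [179.9, -0.1, 79.2]
wrist_force: [0.5, 3.0, 8.6]
opening: 0.0491
grasp_force: 49.3
```

To row units: -6 cm is -0.075, -5.9 cm is -0.0738.

>>> servo_tool:
  moves:
    - [0, -0.0013, 0, 0]
    - [-0.0013, -0.0038, 0, 0]
    - [-0.0019, -0.0075, 0, 0]
    - [-0.0025, -0.0113, 0, 0]
    - [-0.0038, -0.0163, 0, 0]
    - [-0.005, -0.0213, 0, 0]
    - [-0.0063, -0.0263, 0, 0]
    - [-0.0075, -0.0313, 0, 0]
    - [-0.0088, -0.0363, 0, 0]
    - [-0.01, -0.0413, 0, 0]
    - [-0.0113, -0.0463, 0, 0]
    - [-0.0125, -0.0513, 0, 0]
    - [-0.0138, -0.0563, 0, 0]
    - [-0.015, -0.0613, 0, 0]
    - [-0.0163, -0.0663, 0, 0]
    - [-0.0175, -0.0713, 0, 0]
    - [-0.0188, -0.0738, 0, 0]
    - [-0.0188, -0.075, 0, 0]
    - [-0.0188, -0.075, 0, 0]
    - [-0.0188, -0.075, 0, 0]

```text
time: 7.2
ee_pos: [0.543, -0.0086, 0.0735]
tcp_rot: [179.9, -0.1, 79.2]
wrist_force: [0.9, 3.5, 8.6]
opening: 0.049
grasp_force: 49.3
```

Run:
```python
from h import *
o=get_obs();print({k:np.round(o[k],4) for k in("time","ee_pos","tcp_rot","wrist_force","torque","grasp_force","opening")})
a=camera("top");b=camera("side");cv2.imwrite("pics/t1.png",a[:,:,::-1]);cv2.imwrite("pics/s1.png",b[:,:,::-1])
cv2.imwrite("pics/d.png",np.hstack([cv2.resize(a[200:320,330:490],(400,300)),cv2.resize(b[200:410,200:410],(400,300+100))[:300] if 0 else cv2.resize(b[230:380,190:390],(400,300))])[:,:,::-1])
```

```text
{'time': np.float64(7.2), 'ee_pos': array([ 0.543 , -0.0086,  0.0735]), 'tcp_rot': array([ 1.799351e+02, -6.370000e-02,  7.917930e+01]), 'wrist_force': array([0.9338, 3.4683, 8.6132]), 'torque': array([ 0.6211, -0.2363,  0.0627]), 'grasp_force': np.float64(49.3146), 'opening': np.float64(0.049)}
```

View pics/d.png

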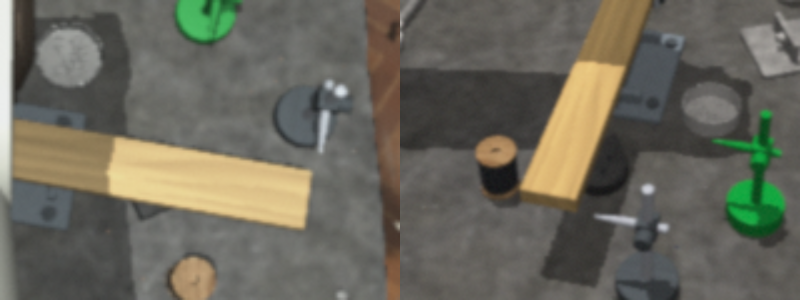

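The plank is straight, its end near top px (453,280), and the tip is near (458,260), a little farther out. I'll compute the rest of the distance in each view separately.

Run:
```python
from h import *
for n,f,box,tip,vmin in(("top","t1",(380,250,465,300),(457.9,260.3),120),("side","s1",(245,270,330,340),(286.8,337.5),150)):
    I=cv2.imread(f"pics/{f}.png");x0,y0,x1,y1=box;h=cv2.cvtColor(I,cv2.COLOR_BGR2HSV)[y0:y1,x0:x1]
    m=cv2.inRange(h,(12,60,vmin),(32,255,255))
    if n=="side": m=cv2.inRange(h,(12,60,190),(32,255,255))
    c=max(cv2.findContours(m,0,1)[0],key=cv2.contourArea).reshape(-1,2)+np.array([x0,y0])
    W=np.array([onz(n,*p,.098)[:2] for p in c]);r=cv2.minAreaRect(W.astype(np.float32));print(n,r)
    t=onz(n,*tip,.089)[:2]
    for ang in(79.2,):
        u=-np.array([np.cos(np.radians(ang)),np.sin(np.radians(ang))]);nn=np.array([-u[1],u[0]])
        s=W@u;l=W@nn;mid=(l.max()+l.min())/2
        e=[s[abs(l-mid-k)<.004].max() for k in(-.015,-.008,0,.008,.015)]
        print("remaining mm",(t@u-np.array(e))*1e3,"lateral tip - plank centre",(t@nn-mid)*1e3,"width",l.max()-l.min(),"end lateral from rest", (mid-np.array([.533,-.050])@nn)*1e3)
```

```text
top ((0.5007327795028687, -0.226273775100708), (0.15750674903392792, 0.05223408341407776), 79.12432098388672)
remaining mm [6.81190201 7.60114539 6.88562358 7.67749961 6.69541051] lateral tip - plank centre 43.65729127447704 width 0.05230143283950306 end lateral from rest 1.282382330298537
side ((0.501579225063324, -0.22930562496185303), (0.1462915688753128, 0.047418396919965744), 79.31770324707031)
remaining mm [6.57108163 6.95169738 6.81131427 6.29245067 7.80878665] lateral tip - plank centre 42.03647372613028 width 0.047495899462184465 end lateral from rest 2.6505449939600023
```

To row units: -0.65 cm is -0.0081, -0.12 cm is -0.0015.

>>> servo_tool:
  moves:
    - [0, -0.0013, 0, 0]
    - [-0.0006, -0.0038, 0, 0]
    - [-0.0013, -0.0063, -0.0003, 0]
    - [-0.0015, -0.0081, -0.0006, 0]
    - [-0.0015, -0.0081, -0.0006, 0]
    - [-0.0015, -0.0081, -0.0006, 0]
    - [-0.0015, -0.0081, -0.0006, 0]
    - [-0.0015, -0.0081, -0.0006, 0]

```text
time: 7.97
ee_pos: [0.5421, -0.0147, 0.0735]
tcp_rot: [179.9, -0.1, 79.2]
wrist_force: [0.8, 5.3, 11.5]
opening: 0.0492
grasp_force: 49.6
```

Run:
```python
from h import *
o=get_obs();print({k:np.round(o[k],4) for k in("ee_pos","wrist_force","grasp_force")})
v=[]
for n,box,vmin in(("top",(380,250,475,305),120),("side",(235,260,330,345),190)):
    I=camera(n)[:,:,::-1].copy();x0,y0,x1,y1=box
    m=cv2.inRange(cv2.cvtColor(I,cv2.COLOR_BGR2HSV)[y0:y1,x0:x1],(12,60,vmin),(32,255,255))
    c=max(cv2.findContours(m,0,1)[0],key=cv2.contourArea).reshape(-1,2)+np.array([x0,y0])
    W=np.array([onz(n,*p,.098)[:2] for p in c]);t=onz(n,*((457.9,260.3) if n=="top" else (286.8,337.5)),.089)[:2]
    u=-np.array([np.cos(np.radians(79.2)),np.sin(np.radians(79.2))]);nn=np.array([-u[1],u[0]]);s=W@u;l=W@nn;mid=(l.max()+l.min())/2
    print(n,[((t@u-s[abs(l-mid-k)<.004].max())*1e3).round(1) for k in(-.015,-.008,0,.008,.015)],cv2.minAreaRect(W.astype(np.float32)))
    cx,cy=((450,270) if n=="top" else (285,325)); v.append(cv2.resize(I[cy-40:cy+40,cx-40:cx+40],(400,400),interpolation=2))
cv2.imwrite("pics/e.png",np.hstack(v))
```

```text
{'ee_pos': array([ 0.5421, -0.0147,  0.0735]), 'wrist_force': array([ 0.8046,  5.2692, 11.4814]), 'grasp_force': np.float64(49.6468)}
top [np.float64(0.5), np.float64(1.5), np.float64(0.8), np.float64(1.3), np.float64(0.6)] ((0.5005176067352295, -0.2293286770582199), (0.16358885169029236, 0.05223602056503296), 79.12328338623047)
side [np.float64(0.5), np.float64(0.5), np.float64(0.7), np.float64(0.2), np.float64(1.4)] ((0.502637505531311, -0.22513949871063232), (0.1669801026582718, 0.047710780054330826), 79.20476531982422)
```

View pics/e.png

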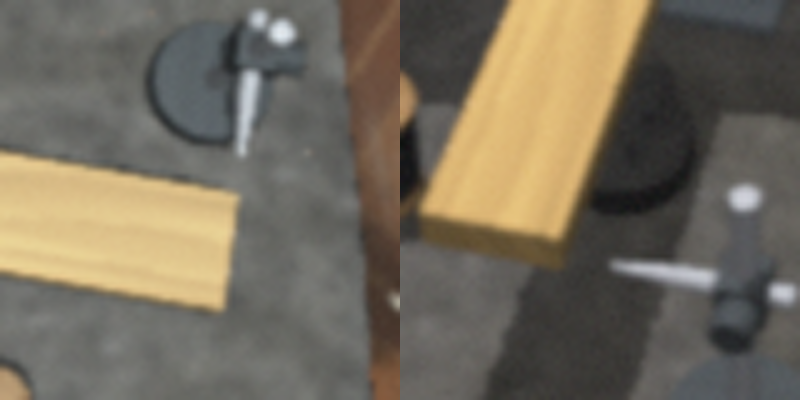

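The plank end is within about 1 mm of level with the tip in both views. It is parallel to the rest, held by the grip, pressed down on the rail, and clear of the gauge.

```bash
python3 -c "
from workcell import *
print(job_done())"
```

```text
the job is handed in; nothing more can be done
None
```

I handed the job in with the plank's outer end within about 1 mm of the scriber point in both camera views; the plank was parallel to the rest, clear of the gauge, gripped at the tail with about 50 N and pressed down on the rail. The judge's verdict was not shown.

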